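Put the power-supply spares back in their stock bins

ROBOT

A 6-joint arm with a two-finger parallel gripper is mounted at the origin on the work surface. World frame = base frame: x ahead of the robot, y to its left, z up, the work surface at z = 0. Lengths are in m, angles in rad, forces in N, time in s.
With the tool pointing down it reaches from about 0.325 to 0.85 m from the base axis. Payload 4.4 kg.
Tool frame: the origin (TCP) lies at the very end of the fingers, on their centre line; the grasp point (between the pads) lies 19 mm behind it; z points along the fingers, y is the line along which they close (so a half turn about z gives the same grasp; the last joint's range is limited). The gripper opens to 94 mm and grips with 3 to 60 N. Pads are 16 mm wide; open, the fingers measure 119 mm over their backs; the gripper's body (75 mm by 177 mm) begins 78 mm behind the grasp point.
Start: joints at [-1.45, 0.207, 1.542, -0, 1.393, -0.15], TCP at [0.154, -0.554, 0.205] pointing down, gripper open.
Joint ranges: [-2.73, 2.73], [-0.86, 2.22], [0.23, 2.46], [-1.11, 4.25], [0.08, 2.63], [-2.82, 2.82]. Speed limits (rad/s): [2.79, 2.79, 3.14, 3.14, 3.14, 3.14].

INTERFACE

Orientations are given as a unit quaternion [w, x, y, z].
In Python, from plant import manip, imaging, monitor gives the robot as it stands. The module is installed in compiled form; this text tells all that it offers. Calls block until the motion is done:
- manip.movep(position, orientation): joint-space move of the TCP to a pose.
- manip.move_linear(position, orientation=None, rate=0.15, contact_N=None): straight line of the TCP; orientation=None keeps the orientation; rate is the mean speed in m/s. With contact_N (N) it stops when the force on the tool has changed by that much, and returns True; else False.
- manip.move_joints(angles): joint-space move.
- manip.gripper_to(opening, grip_force=None): finger opening in m; grip_force is the grip in N (None keeps the last); returns when the fingers have stopped.
- manip.hold(seconds).
- manip.solve_ik(position, orientation): joint angles nearest the present ones, or None.
- imaging.get_image(name): name is "side" or "top" or "wrist"; returns a dict with "color" (400x640x3 uint8, red, green, blue), "fx", "fy", "cx", "cy" (pixels), "world_from_camera" (4x4, takes a point from camera to world coordinates); the wrist camera has in their place "T_tool_cam" (4x4, takes a point from camera to tool coordinates, whose origin is the TCP and whose axes are the flange's). Camera axes: x right, y down, z forward; pixel columns grow to the right and rows downward; lengths in m; the calibration is good to about 2 mm. A picture is of the moment at which its call begins: read the wrist's pose just before it. There is no depth.
A pose or a line that the arm cannot do raises manip.Unreachable and nothing moves.
- manip.sign_off(): hands the job in; it is judged then, once.
Readings, each from a call of its own:
- monitor.read_t(): time.
- monitor.read_q(): joint angles.
- monitor.read_dq(): joint speeds.
- monitor.read_joint_torque(): joint torques, N m.
- monitor.read_position(): TCP position.
- monitor.read_tcp_rot(): TCP orientation.
- monitor.read_ft_force(): force on the tool from outside, world axes, zero at the start.
- monitor.read_ft_torque(): the same for the moment, N m.
- monitor.read_finger_gap(): finger opening in m.
- monitor.read_finger_force(): force on a finger pad.
Only numpy, scipy, OpenCV 4.12 (cv2) and the standard library are available. Lean on these libraries where they do the work, as an engineer would, in place of code of your own. Each camera call takes 0.05 s, during which the arm holds its last target. There are 200 camera calls.

TASK

Sort the five loose parts left on the bench (two capacitors, two heat sinks and a transformer) back into the stock bins, each into the bin that already holds parts of its kind. Stand every part upright on the bin's floor in the free front, ahead of the stock, setting it down rather than dropping it, and leave the reel of solder that stands among them where it is.

Things in the scene. Friction and masses are not known exactly. Their poses are not given: they have to be found in the camera images.
- capacitor_a: loose screw-terminal electrolytic capacitor: upright black can, 36 mm diameter, 58 mm tall, two small aluminium terminals on top reach to 64 mm; about 85 g; origin at the centre of its underside, z up the can. The two capacitors are alike and go to the same bin
- capacitor_b: loose screw-terminal electrolytic capacitor: upright black can, 36 mm diameter, 58 mm tall, two small aluminium terminals on top reach to 64 mm; about 85 g; origin at the centre of its underside, z up the can. The two capacitors are alike and go to the same bin
- heatsink_a: loose extruded aluminium heat sink: 30 mm along its x, 44 mm along its y, 38 mm tall; upright fins on both sides of a central web, outermost fins' flat outer faces are 44 mm apart (grip across y there); about 65 g; origin at the centre of its underside, z up. The two heat sinks are alike and go to the same bin
- heatsink_b: loose extruded aluminium heat sink: 30 mm along its x, 44 mm along its y, 38 mm tall; upright fins on both sides of a central web, outermost fins' flat outer faces are 44 mm apart (grip across y there); about 65 g; origin at the centre of its underside, z up. The two heat sinks are alike and go to the same bin
- transformer: loose small mains transformer with a laminated steel core: core upright, 48 mm along its x, 18 mm thick along its y, 40 mm tall, with a copper and yellow-taped coil bulging to 36 mm along y and a steel foot plate of 48 by 36 mm; the core's flat end faces, 48 mm apart along x, are the plain place to grip; about 210 g; origin at the centre of its underside, z up
- bin_capacitors: blue open-topped bin, fixed, 210 (x) by 130 (y) mm; the three differ only in stock. Walls and floor 3 mm; front wall (x -105, towards the robot) 25 high; sides 25 high, rising from x -30 to 50 at x -5; back wall 50 high. Two capacitors, fixed in it, stand behind x +50, tops at z 67 mm; x -102 to +50 is free. Origin under its centre on the bench (inner floor at z 3 mm), x to the back, z up
- bin_heatsinks: blue open-topped bin, fixed, 210 (x) by 130 (y) mm; the three differ only in stock. Walls and floor 3 mm; front wall (x -105, towards the robot) 25 high; sides 25 high, rising from x -30 to 50 at x -5; back wall 50 high. Two heat sinks, fixed in it, stand behind x +50, tops at z 41 mm; x -102 to +50 is free. Origin under its centre on the bench (inner floor at z 3 mm), x to the back, z up
- bin_transformers: blue open-topped bin, fixed, 210 (x) by 130 (y) mm; the three differ only in stock. Walls and floor 3 mm; front wall (x -105, towards the robot) 25 high; sides 25 high, rising from x -30 to 50 at x -5; back wall 50 high. Two transformers, fixed in it, stand behind x +50, tops at z 43 mm; x -102 to +50 is free. Origin under its centre on the bench (inner floor at z 3 mm), x to the back, z up
- solder_reel: small grey reel of bright solder wire among the loose parts, standing flat, 52 mm diameter, 40 mm high, 250 g; not to be sorted; origin at the centre of its underside

How it is judged:
By the outcome, as a careful person would: the job done as asked, in the order asked, and still so for the second after the job is handed in, with the robot touching nothing.
It also fails if it takes over 122 s, if anything falls off the work surface, if the arm or the gripper's body presses on something with over 40 N, if the wrist force passes 120 N, or if a joint passes its speed limit or range.

## Working session

There is one attempt and no reset: what is moved stays moved. The work goes in short steps, each a Python script; the robot and the scene stay as the last script left them, time stands still between calls to the robot, and variables do not carry over. Pictures are saved under pics/ and viewed, at most 14 in all, crops included, and the job is handed in when it is done.

```bash
mkdir -p pics
python3 - <<'E'
from plant import manip, imaging, monitor
import cv2,numpy as np
np.set_printoptions(precision=4,suppress=True)
for n in ["top","side"]:
    d=imaging.get_image(n); cv2.imwrite(f"pics/{n}0.png",d["color"][:,:,::-1]); print(n,d["fx"],d["fy"],d["cx"],d["cy"]);print(d["world_from_camera"])
d=imaging.get_image("wrist");print(d["fx"],d["T_tool_cam"],monitor.read_t(),monitor.read_tcp_rot())
E
```

```text
top 382.0693056298855 382.0693056298855 318.06329062170545 191.86455927119556
[[-0.0088 -0.9818  0.1896  0.3328]
 [-0.9997  0.0044 -0.0234  0.0011]
 [ 0.0221 -0.1898 -0.9816  0.9556]
 [ 0.      0.      0.      1.    ]]
side 422.6785137807857 422.6785137807857 320.9623833353212 196.61684498802214
[[ 0.9624 -0.1722  0.2101  0.3148]
 [-0.2709 -0.5495  0.7904 -0.7585]
 [-0.0206 -0.8176 -0.5755  0.5883]
 [ 0.      0.      0.      1.    ]]
312.99756387812454 [[-0.0005 -0.9706 -0.2407  0.0694]
 [ 1.     -0.0007  0.0007  0.0011]
 [-0.0009 -0.2407  0.9706 -0.1803]
 [ 0.      0.      0.      1.    ]] 0.15 [-0.0009  0.9908  0.1355  0.    ]
```

View pics/top0.png

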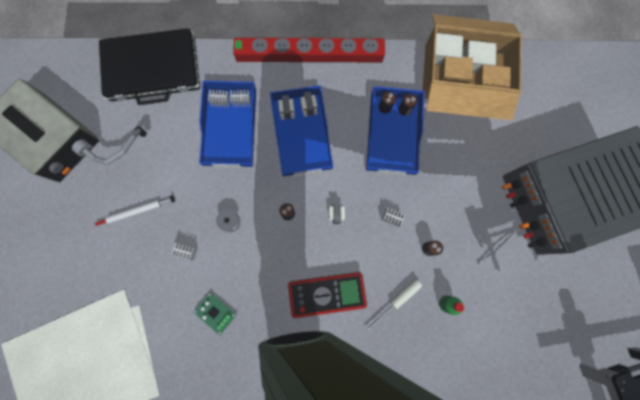

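View pics/side0.png

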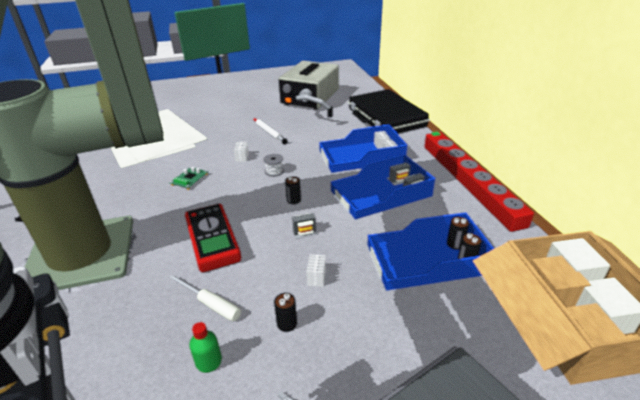

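The top picture shows the bins: heat sinks at (227,125), transformers at (302,130) and capacitors at (395,130). The loose parts are heat sinks at (184,246) and (392,215), capacitors at (288,211) and (432,247), the transformer at (337,212) and the reel at (228,216). Next I'll fit the bin poses from the blue outlines and take a wrist view of each part.

```bash
cat > h.py <<'E'
from plant import manip, imaging, monitor
import cv2,numpy as np
from scipy.spatial.transform import Rotation as R
np.set_printoptions(precision=4,suppress=True)
def quat(a): return [0,np.cos(a/2),np.sin(a/2),0]   # tool down, tool x along world angle a
def K(d): return np.array([[d["fx"],0,d["cx"]],[0,d["fy"],d["cy"]],[0,0,1]])
def ray(Km,T,uv,z):
    v=T[:3,:3]@np.linalg.inv(Km)@[uv[0],uv[1],1]; return (T[:3,3]+v*(z-T[2,3])/v[2])[:2]
def proj(Km,T,P):
    c=(np.asarray(P)-T[:3,3])@T[:3,:3]; c=c@Km.T; return c[:,:2]/c[:,2:]
def toolT():
    q=monitor.read_tcp_rot(); T=np.eye(4); T[:3,:3]=R.from_quat([q[1],q[2],q[3],q[0]]).as_matrix(); T[:3,3]=monitor.read_position(); return T
def place(P,x,y,a):
    c,s=np.cos(a),np.sin(a); P=np.asarray(P); return np.c_[x+c*P[:,0]-s*P[:,1],y+s*P[:,0]+c*P[:,1],P[:,2]]
E
python3 - <<'E'
from h import *
from scipy.optimize import minimize
import json,pickle
d=imaging.get_image("top"); Km,T=K(d),d["world_from_camera"]
hsv=cv2.cvtColor(d["color"],cv2.COLOR_RGB2HSV)
m=cv2.inRange(hsv,(100,120,40),(130,255,255)); 
n,l,s,c=cv2.connectedComponentsWithStats(m)
B=np.array([[x,y,z] for x,y,z in [(-.105,-.065,0),(-.105,.065,0),(-.105,-.065,.025),(-.105,.065,.025),(-.005,-.065,.05),(-.005,.065,.05),(.105,-.065,.05),(.105,.065,.05),(.105,-.065,0),(.105,.065,0)]])
S=16
bins={}
for i in range(1,n):
    if s[i,4]<1500: continue
    pts=np.argwhere(cv2.resize((l==i).astype(np.float32),None,fx=8,fy=8,interpolation=cv2.INTER_LINEAR)>.5)[:,::-1].astype(np.int32)
    M=np.zeros((3200,5120),np.uint8); cv2.fillConvexPoly(M,cv2.convexHull(pts),1)
    x0,y0=s[i,0]*8-80,s[i,1]*8-80; M=M[y0:y0+s[i,3]*8+160,x0:x0+s[i,2]*8+160]
    def cost(p):
        uv=(proj(Km,T,place(B,p[0]/100,p[1]/100,p[2]/10))+.5)*8-[x0,y0]
        Q=np.zeros_like(M); cv2.fillConvexPoly(Q,cv2.convexHull((uv*16).astype(np.int32)),1,shift=4)
        return 1-(Q&M).sum()/(Q|M).sum()
    g=ray(Km,T,c[i],.02)*100
    r=min((minimize(cost,[*g,a],method="Nelder-Mead",options=dict(initial_simplex=np.array([[*g,a],[g[0]+1,g[1],a],[g[0],g[1]+1,a],[*g,a+1]]))) for a in(-1,0,1)),key=lambda r:r.fun)
    print(c[i],r.x*[.01,.01,.1],r.fun); bins[int(c[i][0])]=(r.x*[.01,.01,.1]).tolist()
json.dump(list(bins.values()),open("bins.json","w"))
# rough parts + wrist views, nearest to farthest in sweep order
parts=dict(capB=(432,247,.03),hsB=(392,215,.02),tr=(337,212,.02),capA=(288,211,.03),hsA=(184,246,.02))
out={};tiles=[]
for k,(u,v,z) in parts.items():
    p=ray(Km,T,(u,v),z); print(k,p)
    manip.movep([p[0],p[1],.16],quat(0)); manip.hold(.15)
    W=toolT(); w=imaging.get_image("wrist"); out[k]=(K(w),W@w["T_tool_cam"],w["color"])
    cv2.imwrite(f"pics/w_{k}.png",w["color"][:,:,::-1])
    i=w["color"][:,:,::-1]; q=proj(*out[k][:2],[[*p,z]])[0].astype(int); q=np.clip(q,[65,65],[574,334]); print(" crop origin",q-65)
    tiles.append(cv2.resize(i[q[1]-65:q[1]+65,q[0]-65:q[0]+65],(260,260)))
pickle.dump(out,open("w.pkl","wb")); print(monitor.read_t())
tiles.append(tiles[0]*0)
cv2.imwrite("pics/mos.png",np.vstack([np.hstack(tiles[:3]),np.hstack(tiles[3:])]))
E
```

```text
[226.6789 126.6144] [ 0.6926  0.2092 -0.0026] 0.026092098455170354
[301.7594 134.4918] [0.6738 0.0211 0.1444] 0.012066848015427567
[394.8001 132.7998] [ 0.6741 -0.2203 -0.1033] 0.009302485593876364
capB [ 0.3746 -0.2952]
 crop origin [254 132]
hsB [ 0.4543 -0.2038]
 crop origin [254 129]
tr [ 0.4626 -0.0676]
 crop origin [253 130]
capA [0.4644 0.0528]
 crop origin [254 132]
hsA [0.3821 0.3031]
 crop origin [254 131]
5.2333
```

View pics/mos.png

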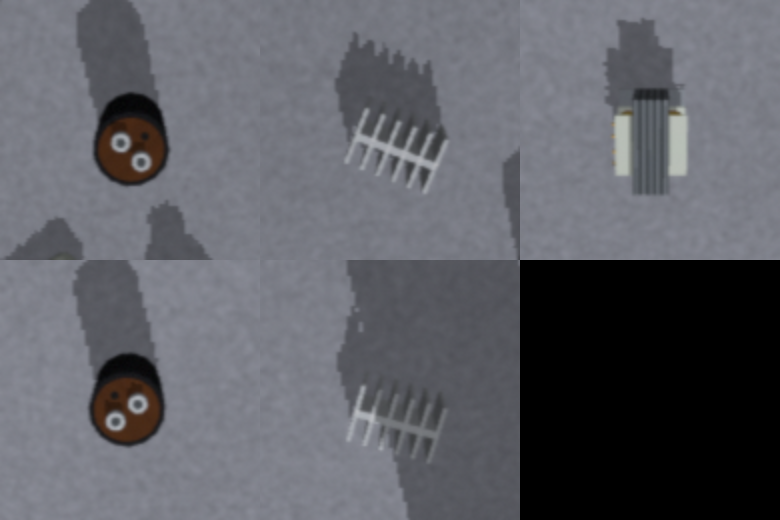

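View pics/w_tr.png

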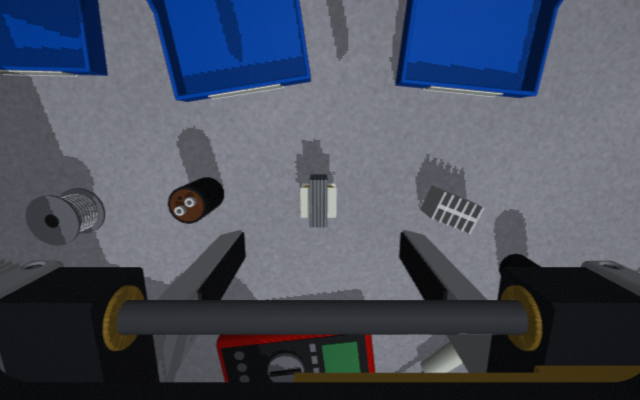

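The wrist views are sharp. In mosaic pixels, the capacitor tops are centred at (131,148) and (127,408). The heat sink fins span (356,135)-(435,166) and (356,414)-(438,435). The transformer core is centred at (650,147) and aligned with world x. I'll turn these into poses and check them with an overlay.

Run:
```python
from h import *
import json,pickle
o=pickle.load(open("w.pkl","rb")); bins=json.load(open("bins.json"))
org=dict(capB=(254,132),hsB=(254,129),tr=(253,130),capA=(254,132),hsA=(254,131))
def f(k,u,v,z): return ray(o[k][0],o[k][1],(org[k][0]+u/2-.25,org[k][1]+v/2-.25),z)
P={}
for k,(u,v) in dict(capB=(131,148),capA=(127,148)).items(): P[k]=[*f(k,u,v,.058),0.]
for k,a,b in (("hsB",(96.5,135),(175.5,166)),("hsA",(96,154),(178.5,175))):
    a,b=f(k,*a,.038),f(k,*b,.038); d=b-a; print(k,"width",np.hypot(*d)); P[k]=[*(a+b)/2,np.arctan2(d[1],d[0])+np.pi/2]
a,b=f("tr",130.5,101,.04),f("tr",130.5,194,.04); print("tr",a-b); d=a-b; P["tr"]=[*(a+b)/2,np.arctan2(d[1],d[0])+np.pi/2]
print({k:np.round(v,4) for k,v in P.items()}); json.dump(P,open("parts.json","w"))
rim=[(-.105,-.065,.025),(-.105,.065,.025),(-.03,.065,.025),(-.005,.065,.05),(.105,.065,.05),(.105,-.065,.05),(-.005,-.065,.05),(-.03,-.065,.025)]
dims=dict(capA=(.036,.036,.058),capB=(.036,.036,.058),hsA=(.03,.044,.038),hsB=(.03,.044,.038),tr=(.018,.048,.04))
rows=[]
for k in("hsA","capA","hsB"):
    Km,T,c=o[k]; c=c[:,:,::-1].copy()
    for b in bins: cv2.polylines(c,[(proj(Km,T,place(rim,*b))).round().astype(np.int32)],True,(0,255,255))
    for n,p in P.items():
        x,y,z=dims[n]; cv2.polylines(c,[proj(Km,T,place([(sx*x/2,sy*y/2,z) for sx,sy in((1,1),(1,-1),(-1,-1),(-1,1))],*p)).round().astype(np.int32)],True,(0,0,255))
    rows.append(c[:200 if k!="hsB" else 200])
    if k=="hsA": rows[-1]=c[30:230]
cv2.imwrite("pics/ov.png",np.vstack(rows))
```

```text
hsB width 0.04236955397360562
hsA width 0.04274423512913483
tr [ 0.0473 -0.0003]
{'capB': array([ 0.3729, -0.2952,  0.    ]), 'capA': array([0.4632, 0.0544, 0.    ]), 'hsB': array([ 0.4489, -0.2062, -0.3867]), 'hsA': array([ 0.369 ,  0.3001, -0.2613]), 'tr': array([ 0.4587, -0.0669,  1.5649])}
```

View pics/ov.png

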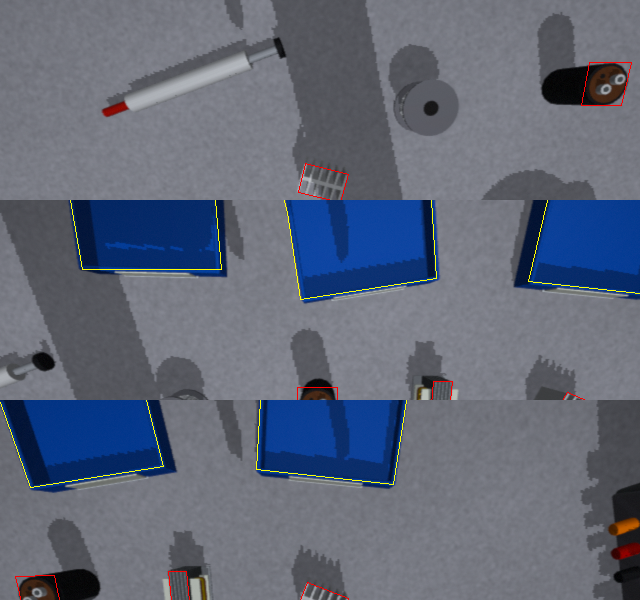

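The overlay matches: the yellow rims sit on the bins and the red outlines on the part tops. I'll start with the first capacitor.

```bash
cat >> h.py <<'E'
import json
def transfer(k,bi,lx,ly,h,width,force):
    P=json.load(open("parts.json"))[k]; b=json.load(open("bins.json"))[bi]
    a0=b[2] if k.startswith("cap") else P[2]
    q0,q1=quat(a0),quat(b[2]); t=place([(lx,ly,0)],*b)[0]; zu=.155
    manip.gripper_to(min(width+.036,.09)); manip.movep([P[0],P[1],.12],q0)
    if manip.move_linear([P[0],P[1],h],rate=.12,contact_N=8): print("contact on approach",monitor.read_position())
    manip.gripper_to(width-.012,force); g=monitor.read_finger_gap(); print(k,"gap",g,"force",monitor.read_finger_force())
    if abs(g-width)>.005: print("BAD GRASP"); return
    manip.move_linear([P[0],P[1],zu],rate=.15); print("gap up",monitor.read_finger_gap())
    manip.movep([*t[:2],zu],q1); manip.move_linear([*t[:2],h+.003+.008],rate=.15); manip.hold(.2)
    c=manip.move_linear([*t[:2],h+.003-.003],rate=.02,contact_N=3); print("contact",c,monitor.read_position()-[*t[:2],h+.003])
    manip.gripper_to(width+.024); manip.move_linear([*t[:2],.13],rate=.15); print("t",monitor.read_t())
E
python3 -c "
from h import *
transfer('capB',2,.005,0,.022,.036,15)"
```

```text
capB gap 0.03451287261934524 force 14.99940175563097
gap up 0.03490739514243257
contact True [ 0.      0.     -0.0001]
t 14.8583
```

```bash
python3 -c "
from h import *
ts=[imaging.get_image('wrist')['color'][:300,100:500,::-1]]
transfer('hsB',0,.008,0,.008,.044,15)
ts.append(imaging.get_image('wrist')['color'][:300,100:500,::-1])
cv2.imwrite('pics/c1.png',np.hstack(ts))"
```

```text
hsB gap 0.04387233610046095 force 15.000184178352356
gap up 0.04360304941020341
contact True [0.0001 0.     0.    ]
t 24.2083
```

View pics/c1.png

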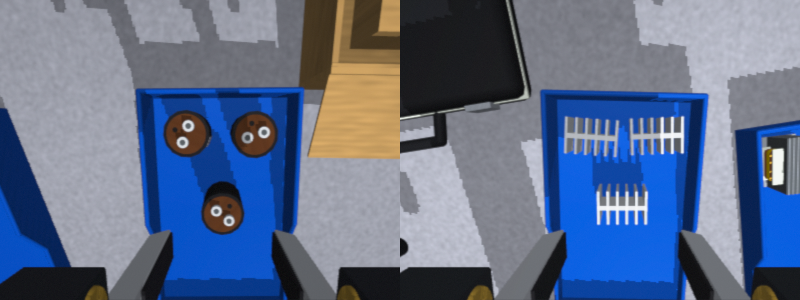

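Both parts stand upright in the correct bins, the capacitor at (223,213) and the heat sink at (622,205), each well ahead of the stock. I'll do the remaining three.

```bash
python3 -c "
from h import *
ts=[]
for a in (('tr',1,-.02,0,.008,.048,30),('capA',2,-.052,0,.022,.036,15),('hsA',0,-.047,0,.008,.044,15)):
    transfer(*a)
    ts.append(imaging.get_image('wrist')['color'][:300,190:450,::-1])
b=json.load(open('bins.json'))[0]
manip.movep([.45,.3,.3],quat(0))
cv2.imwrite('pics/c2.png',np.hstack(ts)); manip.move_joints([-1.45,.207,1.542,0,1.393,-.15]); cv2.imwrite('pics/top1.png',imaging.get_image('top')['color'][:,:,::-1]);print(monitor.read_t())"
```

```text
tr gap 0.04775560106318636 force 30.00007688999176
gap up 0.048057879842403325
contact True [ 0.0002 -0.      0.0001]
t 34.0917
capA gap 0.034810889544953684 force 14.999433159828186
gap up 0.03454363234826035
contact True [ 0.0001  0.     -0.    ]
t 42.075
hsA gap 0.04388187171995166 force 14.981459230184555
gap up 0.04373350500643564
contact True [ 0.0001 -0.     -0.    ]
t 51.925
56.2667
```

View pics/c2.png

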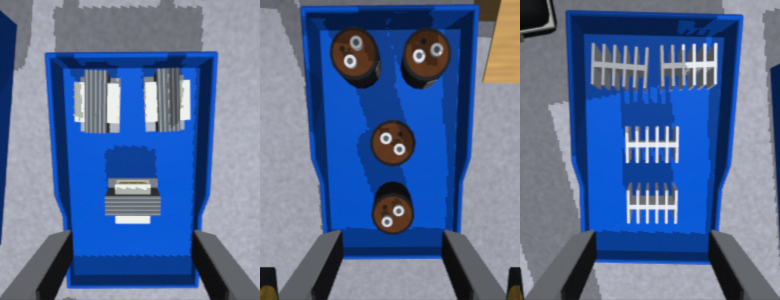

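View pics/top1.png

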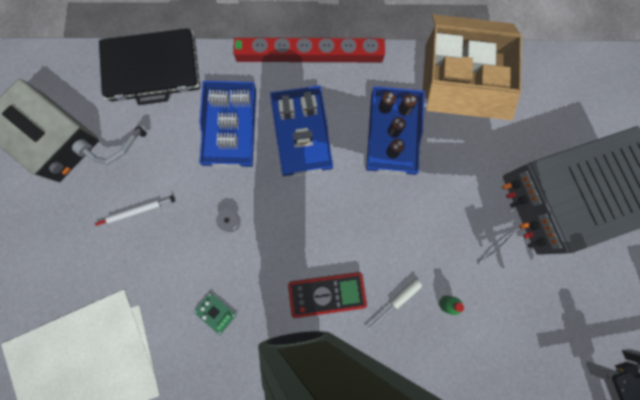

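All five parts stand upright in the right bins. The reel is still at (228,216), and nothing else has moved.

```bash
python3 -c "
from plant import manip
print(manip.sign_off())"
```

```text
the job is handed in; nothing more can be done
None
```

I set all five parts down upright in their matching bins, ahead of the stock, left the solder reel where it was, and handed the job in at about 56 s of the 122 s allowed.

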